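Slide the power unit from its handling tray onto the equipment mount and latch it

ROBOT

A 6-joint arm with a two-finger parallel gripper is mounted at the origin on a cart in front of the work surface, level with it; the furniture and walls round the work are solid. World frame = base frame: x ahead of the robot, y to its left, z up, the work surface at z = 0. Lengths are in mm, angles in degrees, forces in N, time in s.
With the tool pointing down it reaches from about 350 to 850 mm from the base axis. Payload 8.1 kg.
Tool frame: the origin (TCP) lies at the very end of the fingers, on their centre line; the grasp point (between the pads) lies 19 mm behind it; z points along the fingers, y is the line along which they close (so a half turn about z gives the same grasp; the last joint's range is limited). The gripper opens to 85 mm and grips with 20 to 120 N. Pads are 22 mm wide; open, the fingers measure 114 mm over their backs; the gripper's body (76 mm by 85 mm) begins 54 mm behind the grasp point. The pads swing forward as they close: fully open they stand 13 mm farther back than shut.
Start: joints at [-82.07, 7.471, 85.268, -0, 87.261, -4.893], TCP at [133.182, -585.037, 231.292] pointing down, gripper open.
Joint ranges: [-169.43, 169.43], [-51.17, 129.36], [1.28, 143.12], [-76.62, 256.62], [0, 156.53], [-152.29, 152.29]. Speed limits (degrees/s): [136.94, 136.94, 159.86, 180, 180, 180].

INTERFACE

Orientations are given as [roll, pitch, yaw] about the fixed x, y, z axes, in that order (R = Rz(yaw) Ry(pitch) Rx(roll)).
In Python, from bench import * gives the robot as it stands.
- The arm moves only by the tool play_rows, never from a script. Its argument "increments" is a list of rows, each a list of 3 entries, a list of its own where there are three numbers: the gripper's target within -1 to 1 (fully open at 1, half-way at 0, shut at -1), then the shift along the tool's x, y, z in mm, then the turn about the tool's z in rad. A call has 1 to 12 rows; each row shifts and turns the commanded pose from where the row before left it, along the tool's axes as they then stand; what a row does not reach is not made up. A row lasts 1/12 s, in which the tool goes at most 41.7 mm and 7.16 degrees, less where a joint would pass 70% of its speed; a pose out of reach is approached as far as the arm can. A call is refused whole if a number of a shift passes 41.7 or a number of a turn 0.125, either way. A call with a gripper value outside its range is refused whole. The fingers move at their own pace and stop on an object; "force" is the grip in N (left out, the last holds). Time passes only in rows, so rows that do not move let the fingers close. It gives the time, the measured TCP pose, the force, the opening and the grip force at its end, in the units of the state.
- sense(): the state, without advancing time (a new reading comes with each control period).
- snapshot(name): name is "scene" or "top"; returns a dict with "color" (384x512x3 uint8, red, green, blue), "intrinsics" (3x3 intrinsics, pixels), "world_from_camera" (4x4, takes a point from camera to world coordinates). Camera axes: x right, y down, z forward; pixel columns grow to the right and rows downward; lengths in mm; the calibration is good to about 2 mm. A picture is of the moment at which its call begins. There is no depth.
- hand_in(): hands the job in; it is judged then, once.
Trained networks look in a picture, given as the dict that the camera call returned (one of the last four; its "shot" number tells which), for a name from the list of things; names that differ only in an ending like _2 or _b are one class to them, and where a whole thing is asked for, a point or a joint stands for the part that bears it (a point fixed in the world has none). Each returns a list of dicts, best first, with "p" (0 to 1); they miss things now and then, are a little off and sometimes report something else, mostly with a low value. They report only what shows in the picture. A call takes as long as a camera call.
- find_in(query, picture): "xyz" ([x, y, z] in mm, in the coordinates of the camera as it stood for that picture, good to about 4 mm: the middle of the surface that is visible of it).
- regions_of(query, picture): "mask" (384x512 bool, what is visible of it).
- pinpoint(query, picture): "xyz" ([x, y, z] in mm, in the coordinates of the camera as it stood for that picture, good to about 4 mm: a listed point, or the origin of a listed thing).
The state is a dict: "time": time; "joint_pos": joint angles; "qd": joint speeds; "joint_efforts": joint torques, N m; "tool_pos": TCP position; "tcp_rot": TCP orientation; "ft_force": force on the tool from outside, world axes, zero at the start; "wrist_torque": the same for the moment, N m; "finger_gap": finger opening in mm; "grip_force": force on a finger pad.
Only numpy, scipy, OpenCV 4.12 (cv2) and the standard library are available. Lean on these libraries where they do the work, as an engineer would, in place of code of your own. Each camera call takes 0.05 s, during which the arm holds its last target. There are 200 camera calls.

TASK

Put the olive power unit back on its equipment mount without ever lifting or tipping it: swing the mount's latch well open, bring the handling tray with the unit up squarely against the mouth of the mount, and slide the unit off the tray along the two narrow runners until it is fully home against the end stop, without ramming it. Then draw the empty tray back at least 5 cm clear of the mount, leave it standing on the table, and swing the latch fully closed in front of the unit. Leave the other things on the table alone.

Things in the scene. Friction and masses are not known exactly. Their poses are not given: they have to be found in the camera images.
- mount: Fixed equipment mount: two steel runners 14 mm wide along x, centred at y = -36 and +36 mm, x = -60 to +52, tops at z = 42, on rubber feet. Origin on the table under its middle; +x runs along the runners from the loading mouth (robot's side) to the end stop. Side lips: tops z = 48, inner faces y = -55 and +55 (3 mm play each side of the unit). Latch bracket and post reach y = -91.
- mount_mouth (a point): Middle of the mount's loading mouth, at mount (-60, 0, 42 mm), level with the runner tops. Over the last 32 mm before the mouth the side lips flare outwards to inner faces at y = -65 and +65 mm: they guide in a unit up to about 9 mm off centre.
- mount_home (a point): Where the power unit's origin is when fully home: mount (0, 0, 42 mm). The unit's far end then touches two rubber buffers at mount x = +40 on the rigid end-stop plate (top at z = 86 mm), and its instrument panel is at mount x = -40.
- swing_latch (a joint): Swing latch: steel bar 10 mm wide, z = 52 to 62 mm, on an upright pivot at mount (-50, -80 mm). 0 rad = closed: bar along mount +y across part of the mouth, its inner side at mount x = -45. Grows anticlockwise seen from above: the bar swings out through mount -x (1.57 rad) and on to the right, limit 2.6. Stays where left; takes 1 to 2 N at the knob. Past 1.5 rad it is clear of tray and unit.
- latch_knob (a point): Middle of the upright round black knob on the latch's free end: 18 mm diameter, z = 56 to 90 mm, this point at z = 80. From the pivot it is 52 mm along the bar and 12 mm to its outer side: with the latch closed it is at mount (-62, -28 mm), its rim 13 mm clear of a unit that is home.
- power_unit: Olive metal power unit: box 80 mm (x) by 104 mm (y) by 58 mm high, flat instrument panel with a small meter on its -x side, 0.6 to 0.9 kg; starts on the handling tray, roughly central, turned up to 0.1 rad. Origin at the centre of its underside; its +x end goes first onto the mount, its panel (-x end) is the flat side to push (clear of the table from z = 44 to 102 mm on the tray).
- handling_tray: Loose plywood tray on two battens, 0.45 kg, flat cork-lined top 92 mm (x) by 124 mm (y) at z = 44 mm (2 mm above the runners). Origin on the table under the middle of the flat top; its +x end faces the mount's mouth, its -x end carries the grip on a tongue (underside z = 32). With the unit on it, it slides on the table at a push of 4 to 12 N.
- tray_front (a point): Middle of the tray's +x end face, at tray (46, 0, 37 mm). With the tray against the mount it is at mount x = -60.
- tray_grip (a point): Middle of the tray's upright wooden grip, a fin 16 mm thick (along tray y), 42 mm long (along tray x), z = 42 to 94 mm, 13 mm behind the panel of a unit in the middle of the tray; this point at tray (-74, 0, 80 mm).
- headset: Headset lying at the back left of the table, 120x144x62 mm; a bystander. Origin under its middle
- fuse_carton: Small carton lying in front of the big radio, 29x50x18 mm; a bystander. Origin under its middle
- spares_tin: Closed olive tin in front of the big radio, 76x93x36 mm; a bystander. Origin under its middle
- compass: Round pocket compass to the left of the tray, 64x55x20 mm; a bystander. Origin under its middle
- valve_carton: Upright carton standing close to the left of the mount, 35x34x75 mm; a bystander. Origin under its middle
- stamp: Wooden hand stamp standing left of the tray and mount, 22x50x55 mm; a bystander. Origin under its middle

How it is judged:
By the outcome, as a careful person would: the job done as asked, in the order asked, and still so for the second after the job is handed in, with the robot touching nothing.
It also fails if it takes over 59 s, if anything falls off the work surface, if the arm or the gripper's body presses on something with over 40 N, if the wrist force passes 120 N, or if a joint passes its speed limit or range.

## Working session

There is one attempt and no reset: what is moved stays moved. The work goes in short steps, Python scripts to look and compute and a tool call to move; the robot and the scene stay as the last step left them, time stands still between calls to the robot, and variables do not carry over. Pictures are saved under pics/ and viewed, at most 10 in all, crops included, and the job is handed in when it is done.

Besides the shell and the picture viewer there is one more tool, called after ">>>" by a JSON object that holds its "name" and its "arguments". play_rows: Moves the arm, as the interface text tells. Its arguments: {"type":"object","properties":{"increments":{"type":"array","items":{"type":"array"}},"force":{"type":"number"}},"required":["increments"]}

```bash
mkdir -p pics; cat > h.py <<'E'
from bench import *
import numpy as np, cv2
def W(p,s): 
    T=np.array(s["world_from_camera"]); return (T@np.r_[p,1])[:3]
def pin(q,s,n=1,f=pinpoint):
    return [(np.round(W(r["xyz"],s),1).tolist(),round(r["p"],2)) for r in f(q,s)[:n]]
def save(s,n): cv2.imwrite(f"pics/{n}.png",s["color"][:,:,::-1])
E
python3 - <<'E'
from h import *
for c in ("scene","top"):
    s=snapshot(c); save(s,c+"0"); print(c,np.round(s["world_from_camera"],3).tolist(),np.round(s["intrinsics"],1).tolist())
    for q in "mount mount_mouth mount_home swing_latch latch_knob power_unit handling_tray tray_front tray_grip compass valve_carton stamp".split():
        print(q,pin(q,s))
print(sense())
E
```

```text
scene [[-0.737, -0.27, 0.619, -209.758], [-0.675, 0.298, -0.675, 758.456], [-0.002, -0.916, -0.402, 607.414], [0.0, 0.0, 0.0, 1.0]] [[453.2, 0.0, 263.5], [0.0, 453.2, 192.6], [0.0, 0.0, 1.0]]
mount [([607.4, -56.0, -4.2], 0.72)]
mount_mouth [([576.7, -343.2, 39.4], 0.71)]
mount_home [([632.2, -364.6, 40.7], 0.71)]Traceback (most recent call last):
  File "<stdin>", line 5, in <module>
  File "h.py", line 6, in pin
    return [(np.round(W(r["xyz"],s),1).tolist(),round(r["p"],2)) for r in f(q,s)[:n]]
                                                                          ~^^^^^
ValueError: it knows: compass, fuse_carton, handling_tray, headset, latch_knob, mount, mount_home, mount_mouth, power_unit, spares_tin, stamp, tray_front, tray_grip, valve_carton
```

View pics/scene0.png

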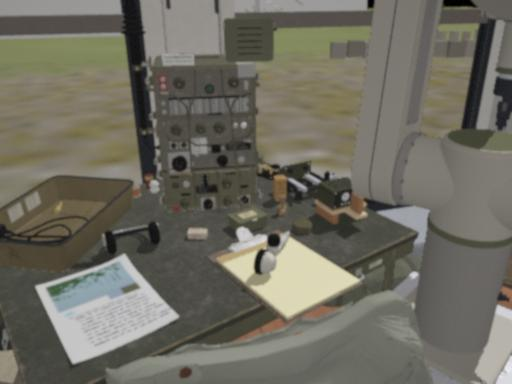

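The scene view is distant: the unit and tray are near pixel (340,200), with the mount behind them near (300,175). Next I'll try the top camera.

```bash
python3 - <<'E'
from h import *
for c in ("scene","top"):
    s=snapshot(c); save(s,c+"0"); print(c,np.round(s["world_from_camera"],3).tolist(),np.round(s["intrinsics"],1).tolist())
    for q in "mount mount_mouth mount_home latch_knob power_unit handling_tray tray_front tray_grip compass valve_carton stamp headset".split():
        print(q,pin(q,s,2))
print({k:np.round(v,2).tolist() for k,v in sense().items()})
E
```

```text
scene [[-0.737, -0.27, 0.619, -209.758], [-0.675, 0.298, -0.675, 758.456], [-0.002, -0.916, -0.402, 607.414], [0.0, 0.0, 0.0, 1.0]] [[453.2, 0.0, 263.5], [0.0, 453.2, 192.6], [0.0, 0.0, 1.0]]
mount [([635.1, -361.8, -3.2], 0.95)]
mount_mouth [([579.3, -341.9, 39.7], 0.85), ([450.1, -298.6, 1.0], 0.54)]
mount_home [([633.7, -362.8, 41.2], 0.81), ([665.5, 79.2, -5.6], 0.69)]
latch_knob [([548.1, -371.0, 77.7], 0.38)]
power_unit []
handling_tray [([447.0, -299.1, -2.6], 0.73), ([492.7, -310.2, 33.4], 0.46)]
tray_front [([494.3, -310.8, 34.1], 0.56), ([590.2, -198.9, -0.0], 0.33)]
tray_grip [([378.9, -273.7, 80.1], 0.73)]
compass [([479.4, -146.5, 1.6], 0.62), ([604.5, -56.1, -2.3], 0.53)]
valve_carton [([659.6, -266.3, 0.6], 0.63)]
stamp [([589.7, -195.3, -2.0], 0.65)]
headset [([766.2, 221.5, -1.4], 0.94), ([659.9, -262.1, -1.5], 0.16)]
top [[-0.002, -0.994, 0.108, 475.567], [-0.999, -0.001, -0.034, -83.77], [0.034, -0.108, -0.994, 1046.152], [0.0, 0.0, 0.0, 1.0]] [[356.2, 0.0, 253.7], [0.0, 356.2, 194.4], [0.0, 0.0, 1.0]]
mount [([637.2, -361.7, 2.1], 0.61), ([603.9, -60.8, 1.1], 0.43)]
mount_mouth [([578.9, -342.6, 44.9], 0.69)]
mount_home [([634.1, -364.9, 41.5], 0.93)]
latch_knob [([555.2, -369.8, 84.3], 0.68)]
power_unit [([451.7, -291.8, 45.0], 0.77)]
handling_tray [([450.0, -297.8, 0.0], 0.64)]
tray_front [([554.2, -369.9, 82.3], 0.54)]
tray_grip [([385.4, -271.4, 81.6], 0.56)]
compass [([479.5, -145.3, 3.8], 0.7)]
valve_carton [([656.7, -263.8, 0.5], 0.58)]
stamp [([593.1, -196.3, 1.3], 0.52)]
headset [([764.7, 215.6, -4.6], 0.97)]
{'time': 1.5, 'joint_pos': [-82.07, 7.47, 85.27, -0.0, 87.26, -4.89], 'qd': [-0.07, 0.11, 0.1, 0.05, -0.0, -0.02], 'joint_efforts': [0.0, -56.93, -50.08, 0.0, 0.0, 0.0], 'tool_pos': [133.2, -585.05, 231.3], 'tcp_rot': [180.0, 0.0, 12.82], 'ft_force': [0.06, -0.21, -0.02], 'wrist_torque': [0.0, -0.01, 0.0], 'grip_force': 0.0, 'finger_gap': 85.58}
```

```bash
sleep 1; ls pics
```

```text
scene0.png
top0.png
```

```bash
python3 - <<'E'
import cv2
a=cv2.imread("pics/top0.png"); cv2.imwrite("pics/t1.png",cv2.resize(a[90:300,230:430],None,fx=2.8,fy=2.8,interpolation=3))
E
```

```text
(no output)
```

View pics/t1.png

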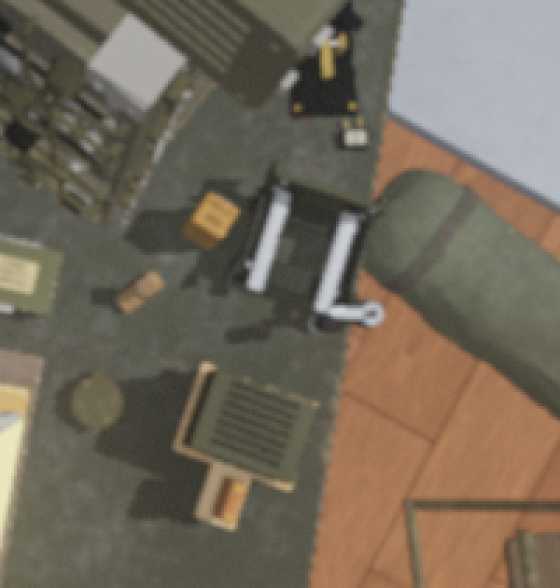

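The top view shows the latch closed, with its pivot disc at crop (372,313) and the knob at about (320,322). The runners tilt roughly 15–20° clockwise, and the unit sits on the tray at (250,425) with the grip at (228,500). Next I'll measure the poses precisely by fitting model outlines.

```bash
cat >> h.py <<'E'
def unproj(uv,z,s):
    T=np.array(s["world_from_camera"]);K=np.array(s["intrinsics"])
    d=(np.c_[uv,np.ones(len(uv))]@np.linalg.inv(K).T)@T[:3,:3].T
    t=(z-T[2,3])/d[:,2]; return (T[:3,3]+d*t[:,None])[:,:2]
def proj(P,s):
    T=np.array(s["world_from_camera"]);K=np.array(s["intrinsics"])
    c=(np.asarray(P,float)-T[:3,3])@T[:3,:3]; q=c@K.T; return q[:,:2]/q[:,2:]
def place(P,x,y,yaw):
    P=np.asarray(P,float);a=np.radians(yaw);R=np.array([[np.cos(a),-np.sin(a)],[np.sin(a),np.cos(a)]])
    return np.c_[P[:,:2]@R.T+[x,y],P[:,2]]
def inmount(p,m):
    a=np.radians(m[2]);d=np.array(p[:2])-m[:2];return np.round([d[0]*np.cos(a)+d[1]*np.sin(a),-d[0]*np.sin(a)+d[1]*np.cos(a)],1)
E
cat > meas.py <<'E'
from h import *
s=snapshot("top"); im=s["color"].astype(int)
def rect(m,z):
    n,l,st,_=cv2.connectedComponentsWithStats(m.astype(np.uint8)); out=[]
    for i in range(1,n):
        if st[i,4]>40:
            v,u=np.nonzero(l==i); r=cv2.minAreaRect(unproj(np.c_[u,v].astype(float),z,s).astype(np.float32)); out.append((np.round(r[0],1),np.round(r[1],1),round(r[2],1),st[i,4]))
    return out
box=np.zeros(im.shape[:2],bool); box[90:300,290:370]=1
print("runners",rect(box&(im.min(2)>140),42))
for q,z in (("power_unit",102),("mount",42),("handling_tray",44)):
    for r in regions_of(q,s)[:1]:
        print(q,r["p"],rect(r["mask"],z))
np.save("img.npy",s["color"])
for nm in ("mount_home","mount_mouth","latch_knob","tray_grip","handling_tray","power_unit"): print(nm,pin(nm,s))
E
python3 meas.py
```

```text
runners [(array([ 634.8, -323.8]), array([16.3, 95.3]), 70.5, np.int32(179)), (array([ 606.8, -417.1]), array([ 68.1, 102.5]), 74.3, np.int32(286))]
power_unit 0.58 [(array([ 452.8, -286.7]), array([112.7,  81.4]), 69.4, np.int32(1281))]
mount 0.66 [(array([ 451. , -299.9]), array([117.7,  88.4]), 67.9, np.int32(1259))]
handling_tray 0.91 [(array([ 383.3, -272.8]), array([42.5, 58.4]), 71.5, np.int32(301))]
mount_home [([639.6, -363.1, 42.3], 0.79)]
mount_mouth [([579.8, -343.4, 44.5], 0.68)]
latch_knob [([552.8, -370.2, 80.8], 0.43)]
tray_grip [([385.0, -273.5, 81.4], 0.89)]
handling_tray [([450.0, -299.0, 0.5], 0.61)]
power_unit [([453.8, -292.1, 46.2], 0.78)]
```

```bash
cat > ov.py <<'E'
from h import *
import sys
def overlay(s,mount,unit,tray,knob,name,r=(90,300,270,400),k=4,unitz=44):
    im=cv2.resize(s["color"][r[0]:r[1],r[2]:r[3],::-1],None,fx=k,fy=k,interpolation=3)
    def poly(P,c,cl=True):
        q=((proj(P,s)+.5-[r[2],r[0]])*k).astype(np.int32); cv2.polylines(im,[q],cl,c,1)
    b=lambda x0,x1,y0,y1,z:[[x0,y0,z],[x1,y0,z],[x1,y1,z],[x0,y1,z]]
    for y in(-36,36): poly(place(b(-60,52,y-7,y+7,42),*mount),(0,0,255))
    poly(place(b(-40,40,-52,52,unitz+58),*unit),(0,255,255))
    poly(place(b(-46,46,-62,62,44),*tray),(255,0,255)); poly(place(b(-95,-53,-8,8,94),*tray),(255,0,255))
    t=np.linspace(0,6.28,20); poly(np.c_[knob[0]+9*np.cos(t),knob[1]+9*np.sin(t),90+0*t],(255,255,0))
    p=place([[-50,-80,62]],*mount)[0]; poly(np.c_[p[0]+5*np.cos(t),p[1]+5*np.sin(t),62+0*t],(0,255,0))
    cv2.imwrite(f"pics/{name}.png",im)
E
python3 - <<'E'
from ov import *
s=snapshot("top")
overlay(s,(636.5,-363.3,-19.5),(453,-291.5,-20.6),(449.5,-298.5,-20.5),(554,-370),"ov1",r=(120,260,290,385),k=4)
E
```

```text
(no output)
```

View pics/ov1.png

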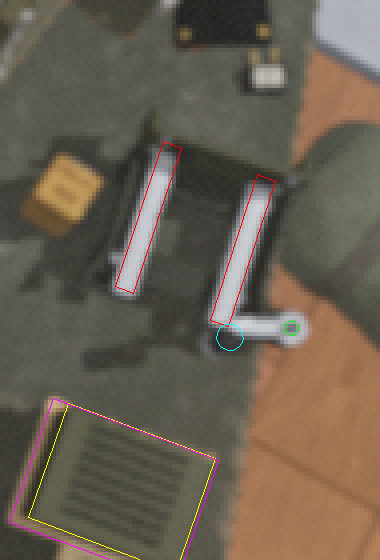

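The overlay fits to within a few mm, and the true runners look about 1° less rotated than the model. The latch bar runs level from (291,328) to (235,325), so it's about 0.25 rad open. Next I'll refine the yaw.

```bash
cat > fit.py <<'E'
from h import *
from scipy.optimize import minimize
def fitmount(imgs,m0):
    def cost(p):
        c=0
        for s,g in imgs:
            a=np.array([[x,y0+dy,42] for y0 in(-36,36) for x in np.linspace(-56,30,30) for dy in(-4,0,4)])
            o=np.array([[x,y0+dy,42] for y0 in(-36,36) for x in np.linspace(-56,30,30) for dy in(-10.5,10.5)]+[[-64,y0+dy,42] for y0 in (-36,36) for dy in (-4,0,4)]*3)
            f=lambda P:cv2.remap(g,proj(place(P,*p),s).astype(np.float32)[:,None],None,1).mean()
            c-=f(a)-f(o)
        return c
    return minimize(cost,m0,method="Nelder-Mead",options=dict(initial_simplex=np.array(m0)+np.array([[0,0,0],[6,0,0],[0,6,0],[0,0,4]]),xatol=.05,fatol=.01))
E
python3 - <<'E'
from fit import *
s=snapshot("top");g=[(s,s["color"].min(2).astype(np.float32))]
s2=snapshot("scene");g2=[(s2,s2["color"].min(2).astype(np.float32))]
for gg in(g,g2,g+g2):
    r=fitmount(gg,(636.5,-363.3,-18.5)); print(np.round(r.x,1),round(r.fun,1))
E
```

```text
[ 633.5 -361.3  -18.6] -99.2
[ 628.9 -357.5  -15.6] -41.7
[ 633.6 -361.2  -18.3] -138.8
```

>>> {"name": "play_rows", "arguments": {"increments": [[0.2,[0,0,0],0.1093],[0.2,[0,0,0],0.1093],[0.2,[0,0,0],0.1093],[0.2,[0,0,0],0.1093],[0.2,[0,0,0],0.1093],[0.2,[20,-20,0],0],[0.2,[28,-28,0],0],[0.2,[28,-28,0],0],[0.2,[28,-28,0],0],[0.2,[28,-28,0],0],[0.2,[28,-28,0],0],[0.2,[28,-28,0],0]], "force": 25}}

```text
time: 3.15
tool_pos: [372.7, -465.3, 231.5]
tcp_rot: [180.0, -0.0, -18.5]
ft_force: [-0.5, 0.3, -0.1]
finger_gap: 51.2
grip_force: 0.0
```

>>> {"name": "play_rows", "arguments": {"increments": [[0.2,[28,-28,0],0],[0.2,[28,-28,0],0],[0.2,[28,-28,0],0],[0.2,[28,-28,0],0],[0.2,[20,-24,0],0],[0.2,[8,-10,0],0],[0.2,[2,-4,0],0],[0.2,[0,0,0],0]]}}

```text
time: 3.82
tool_pos: [553.6, -368.5, 231.0]
tcp_rot: [180.0, 0.0, -18.4]
ft_force: [-0.5, -0.8, -0.3]
finger_gap: 51.4
grip_force: 0.0
```

>>> {"name": "play_rows", "arguments": {"increments": [[0.2,[0,1,35],0],[0.2,[0,0,35],0],[0.2,[0,0,35],0],[0.2,[0,0,30],0],[0.2,[0,0,18],0],[0.2,[0,0,11],0],[0.2,[0,0,1],0],[-0.6,[0,0,0],0],[-0.6,[0,0,0],0],[-0.6,[0,0,0],0],[-0.8,[0,0,0],0],[-1,[0,0,0],0]]}}

```text
time: 4.82
tool_pos: [554.2, -368.0, 68.9]
tcp_rot: [-179.8, -0.0, -18.4]
ft_force: [-3.2, 12.3, 7.6]
finger_gap: 17.2
grip_force: 24.3
```

>>> {"name": "play_rows", "arguments": {"increments": [[-1,[0,0,0],0],[-1,[0,0,0],0],[-1,[0,0,0],0]]}}

```text
time: 5.07
tool_pos: [554.2, -368.0, 68.9]
tcp_rot: [-179.8, -0.0, -18.4]
ft_force: [-2.6, 12.9, 7.4]
finger_gap: 16.7
grip_force: 24.3
```

>>> {"name": "play_rows", "arguments": {"increments": [[-1,[0,-1.3,-4],0],[-1,[-6.4,3.8,0],0],[-1,[-5.9,4.6,0],0],[-1,[-5.1,5.4,0],0],[-1,[-4.3,6.1,0],0]]}}

```text
time: 5.48
tool_pos: [526.4, -378.8, 69.7]
tcp_rot: [-179.8, 0.1, -18.4]
ft_force: [1.3, 8.3, -8.2]
finger_gap: 16.6
grip_force: 26.0
```

>>> {"name": "play_rows", "arguments": {"increments": [[-1,[-3.5,6.6,1],0],[-1,[-2.5,7.0,0],0],[-1,[-1.5,7.3,0],0],[-1,[-0.5,7.4,0],0]]}}

```text
time: 5.82
tool_pos: [509.2, -403.0, 69.5]
tcp_rot: [-179.8, 0.2, -18.4]
ft_force: [2.5, 6.1, -3.4]
finger_gap: 16.8
grip_force: 29.4
```

>>> {"name": "play_rows", "arguments": {"increments": [[-1,[0.6,7.4,0],0],[-1,[1.6,7.3,0],0],[-1,[2.6,7.0,0],0],[-1,[3.5,6.6,0],0],[-1,[4.4,6.0,0],0],[-1,[5.2,5.3,0],0],[-1,[0,0,0],0]]}}

```text
time: 6.4
tool_pos: [514.7, -448.3, 69.9]
tcp_rot: [-180.0, 0.0, -18.5]
ft_force: [-1.4, 3.3, -3.8]
finger_gap: 16.6
grip_force: 26.4
```

>>> {"name": "play_rows", "arguments": {"increments": [[0.2,[0,0,0],0],[0.2,[0,0,0],0],[0.2,[0,0,-20],0],[0.2,[0,0,-35],0],[0.2,[0,0,-40],0.035],[0.2,[-15,-10,-15],0],[0.2,[-31,-20,0],0],[0.2,[-35,-22,0],0],[0.2,[-35,-22,0],0],[0.2,[-35,-22,0],0],[0.2,[-25,-16,0],0],[0.2,[-10,-6,0],0]]}}

```text
time: 7.4
tool_pos: [379.9, -270.5, 180.2]
tcp_rot: [180.0, -0.1, -20.5]
ft_force: [-0.1, 0.3, -0.2]
finger_gap: 51.3
grip_force: 0.0
```

```bash
python3 - <<'E'
from h import *
s=snapshot("top"); save(s,"t2")
for q in("latch_knob","mount_home","power_unit","tray_grip","handling_tray","compass"): print(q,pin(q,s))
print(sense()["tool_pos"])
a=s["color"][120:270,270:390,::-1];cv2.imwrite("pics/t2c.png",cv2.resize(a,None,fx=3.5,fy=3.5,interpolation=3))
E
```

```text
latch_knob [([519.6, -454.3, 81.9], 0.45)]
mount_home [([636.5, -361.7, 40.9], 0.62)]
power_unit [([451.3, -294.0, 44.8], 0.84)]
tray_grip [([385.5, -273.8, 80.4], 0.56)]
handling_tray [([449.1, -297.6, 1.4], 0.75)]
compass [([476.1, -145.8, 1.3], 0.84)]
[ 382.14875202 -273.74120659  179.7956027 ]
```

View pics/t2c.png

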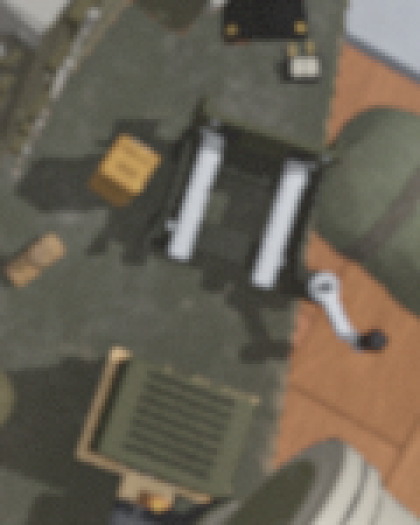

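The latch is swung out to the right at about 2.2 rad, with its knob at (370,342). The tray is undisturbed and the gripper is above its grip. I'll descend and grip it.

>>> {"name": "play_rows", "arguments": {"increments": [[0.2,[0,0,30],0],[0.2,[0,0,30],0],[0.2,[0,0,28],0],[0.2,[0,0,18],0],[0.2,[0,0,10],0],[0.2,[0,0,3],0],[-0.5,[0,0,0],0],[-0.6,[0,0,0],0],[-0.8,[0,0,0],0],[-0.9,[0,0,0],0],[-1,[0,0,0],0],[-1,[0,0,0],0]], "force": 40}}

```text
time: 8.75
tool_pos: [382.7, -273.1, 62.0]
tcp_rot: [180.0, -0.2, -20.5]
ft_force: [0.7, 4.5, 6.1]
finger_gap: 15.8
grip_force: 39.0
```

```bash
python3 - <<'E'
from fit import *
s=snapshot("top");g=[(s,s["color"].min(2).astype(np.float32))]
for m0 in((634,-362,-18.5),(636,-360,-20),(632,-364,-17)):
  r=fitmount(g,m0); print(np.round(r.x,1),round(r.fun,1))
for q in("power_unit","tray_grip","handling_tray"): print(q,pin(q,s))
print({k:np.round(v,1).tolist() for k,v in sense().items()})
E
```

```text
[ 632.6 -361.3  -18.9] -103.7
[ 632.6 -361.4  -18.9] -103.7
[ 632.5 -361.4  -19.1] -103.8
power_unit [([447.1, -292.5, 43.2], 0.74)]
tray_grip [([382.7, -276.0, 83.6], 0.67)]
handling_tray [([449.0, -305.0, -0.7], 0.69)]
{'time': 9.0, 'joint_pos': [-41.8, -4.1, 115.5, 0.0, 68.4, 68.6], 'qd': [-0.0, 0.0, -0.0, -0.0, -0.0, -0.1], 'joint_efforts': [-2.2, -38.9, -43.5, -1.0, -0.9, 0.5], 'tool_pos': [382.7, -273.1, 62.0], 'tcp_rot': [180.0, -0.2, -20.5], 'ft_force': [-0.4, 4.5, 5.5], 'wrist_torque': [0.7, -0.2, 0.5], 'grip_force': 39.0, 'finger_gap': 15.7}
```

>>> {"name": "play_rows", "arguments": {"increments": [[-1,[2,0,0],-0.01],[-1,[4,0.5,0],-0.01],[-1,[5,1,0],-0.01],[-1,[6,1,0],0],[-1,[6,1,0],0],[-1,[6,1,0],0],[-1,[6,1,0],0],[-1,[6,0.5,0],0],[-1,[6,0,0],0],[-1,[6,0,0],0],[-1,[6,0,0],0],[-1,[5,0,0],0]]}}

```text
time: 9.95
tool_pos: [438.5, -299.4, 61.9]
tcp_rot: [179.9, 0.2, -18.8]
ft_force: [-18.6, 5.9, 19.6]
finger_gap: 15.5
grip_force: 39.2
```

>>> {"name": "play_rows", "arguments": {"increments": [[-1,[4,0,0],0],[-1,[3,0,0],0],[-1,[2,0,0],0],[-1,[2,0,0],0],[-1,[1,0,0],0]]}}

```text
time: 10.37
tool_pos: [449.7, -303.2, 61.9]
tcp_rot: [179.9, 0.2, -18.8]
ft_force: [-18.7, 6.6, 19.6]
finger_gap: 15.6
grip_force: 39.1
```

```bash
python3 - <<'E'
from fit import *
from ov import overlay
s=snapshot("top");m=(633.5,-361.7,-18.8)
for q in("power_unit","tray_grip","handling_tray"): r=pin(q,s);print(q,r,inmount(r[0][0],m))
t=sense()["tool_pos"];print(t,inmount(t,m))
g=t[:2]; a=np.radians(-18.8); tr=(g[0]+74*np.cos(a),g[1]+74*np.sin(a),-18.8)
overlay(s,m,(tr[0]-6*np.sin(a),tr[1]+6*np.cos(a),-18.9),tr,(519,-452),"ov2",r=(120,255,290,390),k=4)
E
```

```text
power_unit [([517.6, -321.0, 45.0], 0.68)] [-122.8    1.2]
tray_grip [([451.8, -305.5, 83.5], 0.64)] [-190.1   -5.4]
handling_tray [([512.7, -334.5, -2.9], 0.51)] [-123.1  -13.2]
[ 449.79685245 -303.29720325   61.93574584] [-192.7   -3.9]
```

View pics/ov2.png

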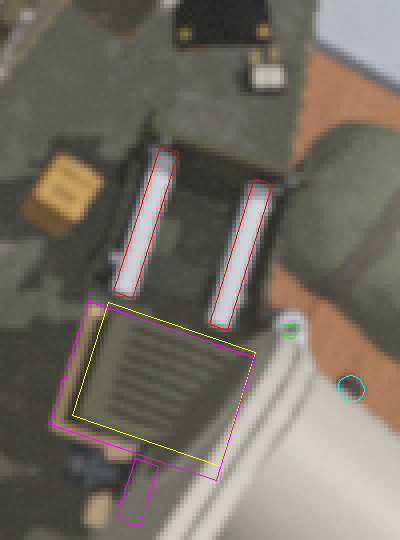

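The tray is square to the mount, about 12 mm short of the mouth, with the unit at mount y≈+2 (its top outline matches at (108,303)–(73,415)). I'll ease the down-force and creep in.

>>> {"name": "play_rows", "arguments": {"increments": [[-1,[0,0,-1.5],0],[-1,[2,0,0],0],[-1,[2,0,0],0],[-1,[2,0,0],0],[-1,[1,0,0],0],[-1,[1,0,0],0]]}}

```text
time: 11.07
tool_pos: [457.4, -305.4, 62.1]
tcp_rot: [180.0, 0.2, -18.8]
ft_force: [-10.1, 4.0, 5.7]
finger_gap: 15.6
grip_force: 40.6
```

>>> {"name": "play_rows", "arguments": {"increments": [[-1,[1,0,0],0],[-1,[1,0,0],0],[-1,[1,0,0],0]]}}

```text
time: 11.32
tool_pos: [460.2, -306.3, 62.0]
tcp_rot: [180.0, 0.2, -18.8]
ft_force: [-9.7, 3.4, 4.6]
finger_gap: 15.4
grip_force: 40.6
```

>>> {"name": "play_rows", "arguments": {"increments": [[-1,[1,0,0],0],[-1,[1,0,0],0],[-1,[0,0,0],0]]}}

```text
time: 11.57
tool_pos: [462.2, -307.0, 62.0]
tcp_rot: [180.0, 0.2, -18.8]
ft_force: [-9.4, 3.2, 4.2]
finger_gap: 15.7
grip_force: 40.5
```

>>> {"name": "play_rows", "arguments": {"increments": [[-1,[1,0,0],0],[-1,[1,0,0],0],[-1,[0,0,0],0]]}}

```text
time: 11.82
tool_pos: [464.2, -307.7, 62.0]
tcp_rot: [180.0, 0.2, -18.8]
ft_force: [-8.1, 3.0, 4.0]
finger_gap: 15.5
grip_force: 40.5
```

>>> {"name": "play_rows", "arguments": {"increments": [[-1,[1,0,0],0],[-1,[1,0,0],0],[-1,[0,0,0],0]]}}

```text
time: 12.07
tool_pos: [465.0, -307.9, 62.1]
tcp_rot: [-180.0, 0.3, -18.8]
ft_force: [-16.7, 6.0, 10.4]
finger_gap: 15.5
grip_force: 41.3
```

>>> {"name": "play_rows", "arguments": {"increments": [[-1,[1,0,0],0],[-1,[1,0,0],0],[-1,[0,0,0],0]]}}

```text
time: 12.32
tool_pos: [465.3, -307.8, 62.1]
tcp_rot: [-180.0, 0.5, -18.8]
ft_force: [-25.8, 10.9, 19.7]
finger_gap: 15.4
grip_force: 42.6
```

>>> {"name": "play_rows", "arguments": {"increments": [[-1,[-2,0,0],0],[0.4,[0,0,0],0],[0.4,[0,0,0],0],[0.4,[0,0,0],0],[0.4,[0,0,0],0],[0.4,[0,0,4],0],[0.4,[4,0,4],0],[0.4,[5,0,0],0],[0.4,[4,0,0],0],[0.4,[2,0,0],0]]}}

```text
time: 13.15
tool_pos: [482.0, -313.5, 53.6]
tcp_rot: [-180.0, 0.0, -18.8]
ft_force: [-4.1, -1.2, 0.2]
finger_gap: 59.7
grip_force: 0.0
```

>>> {"name": "play_rows", "arguments": {"increments": [[0.4,[2,0,0],0],[0.4,[2,0,0],0],[0.4,[2,0,0],0],[0.4,[2,0,0],0]]}}

```text
time: 13.48
tool_pos: [488.5, -315.6, 53.4]
tcp_rot: [-180.0, 0.1, -18.8]
ft_force: [-5.3, 1.4, 1.9]
finger_gap: 60.1
grip_force: 0.0
```

>>> {"name": "play_rows", "arguments": {"increments": [[0.4,[3,0,0],0],[0.4,[4,0,0],0],[0.4,[4,0,0],0],[0.4,[4,0,0],0],[0.4,[4,0,0],0],[0.4,[4,0,0],0]]}}

```text
time: 13.98
tool_pos: [510.8, -323.1, 53.4]
tcp_rot: [-180.0, 0.1, -18.8]
ft_force: [-3.3, 0.6, -0.6]
finger_gap: 59.6
grip_force: 1.7
```

>>> {"name": "play_rows", "arguments": {"increments": [[0.4,[4,0,0],0],[0.4,[4,0,0],0],[0.4,[4,0,0],0],[0.4,[4,0,0],0],[0.4,[4,0,0],0]]}}

```text
time: 14.4
tool_pos: [530.3, -329.8, 53.6]
tcp_rot: [-180.0, 0.0, -18.8]
ft_force: [-2.4, 1.1, -1.4]
finger_gap: 60.0
grip_force: 1.1
```

```bash
python3 - <<'E'
from fit import *
from ov import overlay
s=snapshot("top");m=(634.5,-361.9,-18.8)
t=sense();print(t["ft_force"],inmount(t["tool_pos"],m))
for q in("power_unit","tray_grip","handling_tray"):
  for r in pin(q,s): print(q,r,inmount(r[0],m))
a=np.radians(-18.8);w=lambda x,y:tuple(place([[x,y,0]],*m)[0][:2])+(-18.8,)
x=inmount(t["tool_pos"],m)[0]
overlay(s,m,w(x+51,1),w(-106,-3.5),(519,-452),"ov3",r=(120,255,290,390),k=4,unitz=42)
E
```

```text
[-2.79257183 -0.47173018 -0.31746478] [-108.3   -3.2]
power_unit ([578.0, -340.7, 42.7], 0.7) [-60.3   1.9]
tray_grip ([763.2, 214.4, -2.2], 0.65) [-63.9 587. ]
handling_tray ([532.0, -338.0, -0.3], 0.59) [-104.7  -10.4]
```

View pics/ov3.png

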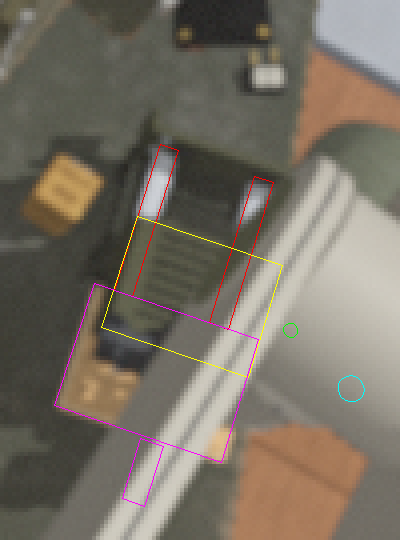

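The unit is square on the runners (front edge at (137,217)–(282,265)) with about 55 mm left to go, and the tray is still against the mouth. I'll continue and slow down near the end.

>>> {"name": "play_rows", "arguments": {"increments": [[0.4,[4,0,0],0],[0.4,[4,0,0],0],[0.4,[4,0,0],0],[0.4,[4,0,0],0],[0.4,[4,0,0],0],[0.4,[4,0,0],0],[0.4,[4,0,0],0],[0.4,[3,0,0],0],[0.4,[3,0,0],0],[0.4,[3,0,0],0]]}}

```text
time: 15.43
tool_pos: [565.3, -341.7, 53.7]
tcp_rot: [-180.0, 0.0, -18.8]
ft_force: [-5.0, 1.9, 0.6]
finger_gap: 59.7
grip_force: 0.0
```

>>> {"name": "play_rows", "arguments": {"increments": [[0.4,[2,0,0],0],[0.4,[1.5,0,0],0],[0.4,[1,0,0],0],[0.4,[1,0,0],0],[0.4,[1,0,0],0],[0.4,[1,0,0],0]]}}

```text
time: 15.93
tool_pos: [572.1, -344.1, 53.8]
tcp_rot: [-180.0, 0.0, -18.8]
ft_force: [-4.8, 1.8, 0.0]
finger_gap: 59.7
grip_force: 0.0
```

>>> {"name": "play_rows", "arguments": {"increments": [[0.4,[1.5,0,0],0],[0.4,[1.5,0,0],0],[0.4,[1.5,0,0],0],[0.4,[1,0,0],0],[0.4,[1,0,0],0]]}}

```text
time: 16.35
tool_pos: [578.5, -346.2, 53.8]
tcp_rot: [180.0, -0.0, -18.8]
ft_force: [-4.2, 1.8, 0.4]
finger_gap: 59.7
grip_force: 0.0
```

>>> {"name": "play_rows", "arguments": {"increments": [[0.4,[1,0,0],0],[0.4,[1,0,0],0],[0.4,[1,0,0],0]]}}

```text
time: 16.6
tool_pos: [581.2, -347.2, 53.8]
tcp_rot: [-180.0, 0.0, -18.8]
ft_force: [-4.3, 2.5, 0.1]
finger_gap: 59.5
grip_force: 0.0
```

>>> {"name": "play_rows", "arguments": {"increments": [[0.4,[1,0,0],0],[0.4,[1,0,0],0],[0.4,[0,0,0],0]]}}

```text
time: 16.85
tool_pos: [583.2, -347.9, 53.8]
tcp_rot: [180.0, -0.0, -18.8]
ft_force: [-3.3, 0.5, -0.6]
finger_gap: 59.6
grip_force: 0.0
```

>>> {"name": "play_rows", "arguments": {"increments": [[0.4,[1,0,0],0],[0.4,[1,0,0],0],[0.4,[0,0,0],0]]}}

```text
time: 17.1
tool_pos: [583.2, -348.0, 53.3]
tcp_rot: [-180.0, 0.2, -18.8]
ft_force: [-13.5, 4.3, 5.2]
finger_gap: 59.8
grip_force: 0.0
```

>>> {"name": "play_rows", "arguments": {"increments": [[0.4,[1,0,0],0],[0.4,[1,0,0],0],[0.4,[0,0,0],0]]}}

```text
time: 17.35
tool_pos: [583.1, -348.0, 52.8]
tcp_rot: [-180.0, 0.5, -18.8]
ft_force: [-22.9, 7.7, 10.6]
finger_gap: 59.7
grip_force: 0.0
```

Firm contact with the stop at TCP mount x≈-53 (about -51 expected), so the unit is home. Now I'll go back to the grip, close on it and draw the tray back.

>>> {"name": "play_rows", "arguments": {"increments": [[0.4,[-4,0,0],0],[0.4,[-6,0,-2],0],[0.4,[-12,0,-3],0],[0.4,[-20,0,-2],0],[0.4,[-22,0,0],0],[0.4,[-22,0,0],0],[0.4,[-20,0,0],0],[0.4,[-14,0,0],0],[0.4,[-8,0,0],0],[0,[-1,0,0],0],[-0.5,[0,0,0],0],[-0.7,[0,0,0],0]]}}

```text
time: 18.35
tool_pos: [465.8, -308.1, 61.5]
tcp_rot: [180.0, -0.1, -18.8]
ft_force: [-0.0, 0.1, -0.6]
finger_gap: 24.2
grip_force: 0.0
```

>>> {"name": "play_rows", "arguments": {"increments": [[-0.9,[0,0,0],0],[-1,[0,0,0],0],[-1,[0,0,0],0],[-1,[0,0,0],0],[-1,[-1,0,0],0],[-1,[-2,0,0],0],[-1,[-4,0,0],0]]}}

```text
time: 18.93
tool_pos: [458.8, -305.7, 61.2]
tcp_rot: [180.0, -0.1, -18.8]
ft_force: [4.2, -1.7, 2.4]
finger_gap: 15.5
grip_force: 39.1
```

>>> {"name": "play_rows", "arguments": {"increments": [[-1,[-6,0,0],0],[-1,[-8,0,0],0],[-1,[-9,0,0],0],[-1,[-9,0,0],0],[-1,[-9,0,0],0],[-1,[-9,0,0],0],[-1,[-9,0,0],0],[-1,[-9,0,0],0],[-1,[-8,0,0],0],[-1,[-5,0,0],0],[-1,[-2,0,0],0],[-1,[0,0,0],0]]}}

```text
time: 19.93
tool_pos: [379.0, -278.5, 61.1]
tcp_rot: [180.0, -0.0, -18.8]
ft_force: [1.8, 0.7, 7.8]
finger_gap: 15.5
grip_force: 39.9
```

>>> {"name": "play_rows", "arguments": {"increments": [[0.2,[0,0,0],0],[0.2,[0,0,0],0],[0.2,[0,0,0],0],[0.2,[0,0,0],0],[0.2,[0,0,-25],0],[0.2,[0,0,-35],0],[0.2,[0,0,-35],0],[0.2,[0,0,-25],0],[0.2,[0,0,0],0]]}}

```text
time: 20.68
tool_pos: [381.8, -280.7, 187.0]
tcp_rot: [179.8, -0.5, -18.8]
ft_force: [-0.2, -0.9, 0.5]
finger_gap: 51.1
grip_force: 0.0
```

```bash
python3 - <<'E'
from fit import *
from ov import overlay
s=snapshot("top");m=(634.5,-361.9,-18.8)
t=sense();print(t["tool_pos"],inmount(t["tool_pos"],m))
for q in("power_unit","handling_tray","latch_knob"):
  for r in pin(q,s): print(q,r,inmount(r[0],m))
w=lambda x,y:tuple(place([[x,y,0]],*m)[0][:2])+(-18.8,)
overlay(s,m,w(0,0),w(-106-85,-3.5),(514.7,-448.3),"ov4",r=(120,260,280,390),k=4,unitz=42)
E
```

```text
[ 380.94411261 -279.94773993  184.08084374] [-266.4   -4.1]
power_unit ([635.8, -361.5, 44.4], 0.94) [1.1 0.8]
handling_tray ([444.0, -306.7, 1.9], 0.59) [-198.1   -9.1]
latch_knob ([518.7, -451.9, 81.6], 0.64) [ -80.6 -122.5]
```

View pics/ov4.png

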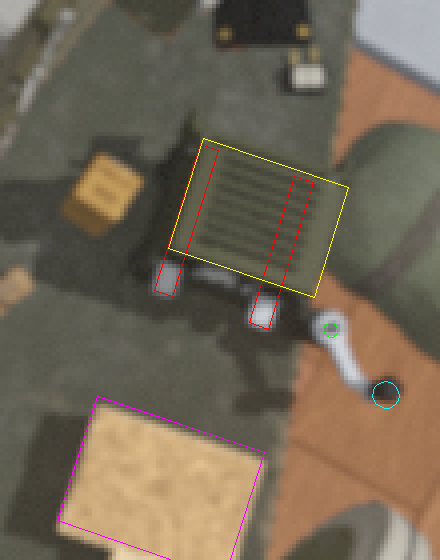

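The unit is home (its outline matches the yellow box), the tray stands about 85 mm back, and the knob is exactly at the cyan mark. Now I'll fetch the latch.

>>> {"name": "play_rows", "arguments": {"increments": [[0.2,[16,10,0],0],[0.2,[30,19,0],0],[0.2,[33,21,0],0],[0.2,[33,21,0],0],[0.2,[33,21,0],0],[0.2,[24,16,0],0],[0.2,[9,6,0],0],[0.2,[3,2,0],0],[0.2,[0,0,0],0]], "force": 25}}

```text
time: 21.63
tool_pos: [512.8, -446.2, 178.0]
tcp_rot: [-179.9, 0.2, -18.8]
ft_force: [-0.7, 0.2, 0.6]
finger_gap: 51.5
grip_force: 0.0
```

>>> {"name": "play_rows", "arguments": {"increments": [[0.2,[2.5,1.4,25],0],[0.2,[0,0,30],0],[0.2,[0,0,25],0],[0.2,[0,0,16],0],[0.2,[0,0,10],0],[0.2,[0,0,2],0],[-0.6,[0,0,0],0],[-0.6,[0,0,0],0],[-0.8,[0,0,0],0],[-1,[0,0,0],0],[-1,[0,0,0],0],[-1,[0,0,0],0]]}}

```text
time: 22.63
tool_pos: [516.7, -449.5, 75.0]
tcp_rot: [179.9, -0.2, -18.8]
ft_force: [0.9, 1.8, 6.7]
finger_gap: 16.6
grip_force: 24.9
```

>>> {"name": "play_rows", "arguments": {"increments": [[-1,[-5.2,-5.3,0],0],[-1,[-4.4,-6.0,0],0],[-1,[-3.5,-6.6,0],0],[-1,[-2.6,-7.0,0],0],[-1,[-1.6,-7.3,0],0],[-1,[-0.6,-7.4,0],0],[-1,[0.5,-7.4,0],0]]}}

```text
time: 23.22
tool_pos: [511.7, -400.9, 74.6]
tcp_rot: [179.8, 0.1, -18.9]
ft_force: [-6.7, -3.8, 8.8]
finger_gap: 16.3
grip_force: 27.9
```

>>> {"name": "play_rows", "arguments": {"increments": [[-1,[1.5,-7.3,0],0],[-1,[2.5,-7.0,0],0],[-1,[3.5,-6.6,0],0],[-1,[4.3,-6.1,0],0],[-1,[5.1,-5.4,0],0],[-1,[5.9,-4.6,0],0]]}}

```text
time: 23.72
tool_pos: [546.9, -372.0, 74.3]
tcp_rot: [179.9, 0.0, -18.8]
ft_force: [-8.3, -0.5, 8.4]
finger_gap: 16.5
grip_force: 27.1
```

>>> {"name": "play_rows", "arguments": {"increments": [[-1,[6.4,-3.8,0],0],[-1,[6.0,-2.4,0],0],[-1,[4.0,-1.2,0],0],[-1,[0,0,0],0]]}}

```text
time: 24.05
tool_pos: [566.0, -368.7, 74.2]
tcp_rot: [-180.0, -0.0, -18.8]
ft_force: [-2.2, 4.1, 8.0]
finger_gap: 16.4
grip_force: 26.5
```

>>> {"name": "play_rows", "arguments": {"increments": [[-1,[1,-0.2,0],0],[-1,[1,-0.2,0],0],[-1,[0,0,0],0]]}}

```text
time: 24.3
tool_pos: [567.5, -368.7, 74.1]
tcp_rot: [-179.9, 0.0, -18.8]
ft_force: [-3.8, 6.9, 8.7]
finger_gap: 16.6
grip_force: 25.7
```

>>> {"name": "play_rows", "arguments": {"increments": [[-1,[1,-0.2,0],0],[-1,[1,0,0],0],[-1,[0,0,0],0]]}}

```text
time: 24.55
tool_pos: [569.4, -368.8, 74.1]
tcp_rot: [-179.9, 0.1, -18.8]
ft_force: [-4.0, 8.5, 9.9]
finger_gap: 16.7
grip_force: 25.2
```

>>> {"name": "play_rows", "arguments": {"increments": [[-1,[1,0,0],0],[-1,[1,0.3,0],0],[-1,[0,0,0],0]]}}

```text
time: 24.8
tool_pos: [571.3, -368.8, 74.0]
tcp_rot: [-179.8, 0.1, -18.7]
ft_force: [-3.9, 10.4, 10.6]
finger_gap: 16.5
grip_force: 24.8
```

>>> {"name": "play_rows", "arguments": {"increments": [[-1,[1,0.2,0],0],[-1,[1,0.2,0],0],[-1,[0,0,0],0]]}}

```text
time: 25.05
tool_pos: [573.5, -369.1, 74.0]
tcp_rot: [-179.8, 0.1, -18.7]
ft_force: [-2.4, 13.9, 12.0]
finger_gap: 16.3
grip_force: 24.2
```

>>> {"name": "play_rows", "arguments": {"increments": [[0,[0,0,0],0],[0,[0,0,0],0],[0,[0,0,0],0],[0,[0,0,-20],0],[0,[0,0,-40],0],[0,[0,0,-40],0],[0,[-30,-20,-20],0],[0,[-40,0,0],0],[0,[-40,0,0],0],[0,[-40,0,0],0],[0,[-20,0,0],0]]}}

```text
time: 25.97
tool_pos: [415.0, -297.0, 192.0]
tcp_rot: [180.0, 0.1, -18.8]
ft_force: [-1.1, 0.7, -0.4]
finger_gap: 42.8
grip_force: 0.0
```

```bash
python3 - <<'E'
from fit import *
from ov import overlay
s=snapshot("top");m=(634.5,-361.9,-18.8)
for q in("power_unit","latch_knob"):
  for r in pin(q,s): print(q,r,inmount(r[0],m))
w=lambda x,y:tuple(place([[x,y,0]],*m)[0][:2])+(-18.8,)
overlay(s,m,w(0,0),w(-106-85,-3.5),w(-62,-28)[:2],"ov5",r=(140,235,310,390),k=6,unitz=42)
E
```

```text
power_unit ([632.4, -359.6, 41.9], 0.89) [-2.7  1.5]
latch_knob ([600.3, -59.5, -3.1], 0.74) [-129.8  275.2]
```

View pics/ov5.png

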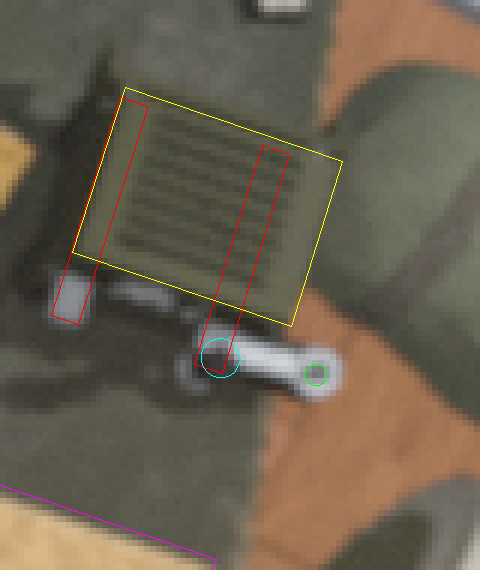

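The bar runs from (316,374) to (230,345), parallel to the unit's edge, so the latch looks closed. I'll confirm by pressing the knob lightly from outside with shut fingers.

>>> {"name": "play_rows", "arguments": {"increments": [[-1,[15,2,0],0],[-1,[30,5,0],0],[-1,[35,5,0],0],[-1,[30,4,0],0],[-1,[16,2,10],0],[-1,[7,1,30],0],[-1,[0,0,35],0],[-1,[0,0,25],0],[-1,[0,0,15],0],[-1,[0,0,7],0],[-1,[0,0,0],0]]}}

```text
time: 27.03
tool_pos: [537.7, -358.4, 68.0]
tcp_rot: [-179.9, 0.2, -18.8]
ft_force: [0.1, 0.2, -0.9]
finger_gap: 0.1
grip_force: 0.0
```

>>> {"name": "play_rows", "arguments": {"increments": [[-1,[3,0,0],0],[-1,[3,0,0],0],[-1,[2,0,0],0],[-1,[0,0,0],0]]}}

```text
time: 27.37
tool_pos: [547.2, -362.3, 72.5]
tcp_rot: [180.0, -0.1, -18.8]
ft_force: [-0.1, 0.5, -0.4]
finger_gap: 0.0
grip_force: 0.0
```

>>> {"name": "play_rows", "arguments": {"increments": [[-1,[1,0,0],0],[-1,[1,0,0],0],[-1,[0,0,0],0]]}}

```text
time: 27.62
tool_pos: [547.5, -362.5, 71.7]
tcp_rot: [180.0, 0.0, -18.8]
ft_force: [-3.8, 2.2, 4.4]
finger_gap: 0.0
grip_force: 2.6
```

>>> {"name": "play_rows", "arguments": {"increments": [[-1,[1,0,0],0],[-1,[1,0,0],0],[-1,[0,0,0],0]]}}

```text
time: 27.87
tool_pos: [547.8, -362.5, 71.5]
tcp_rot: [-180.0, 0.2, -18.8]
ft_force: [-14.0, 6.2, 10.0]
finger_gap: 0.1
grip_force: 7.5
```

The knob is solid against its stop at TCP mount x = -82, exactly the closed position. I'll retreat.

>>> {"name": "play_rows", "arguments": {"increments": [[-1,[-3,0,0],0],[-1,[-10,0,0],0],[-1,[-5,0,-20],0],[-1,[0,0,-35],0],[-1,[0,0,-35],0],[-1,[0,0,-35],0],[-1,[-20,0,-20],0],[-1,[-30,10,0],0],[-1,[-30,10,0],0],[-1,[-20,0,0],0],[-1,[0,0,0],0]]}}

```text
time: 28.78
tool_pos: [428.9, -343.8, 216.4]
tcp_rot: [180.0, -0.0, -18.9]
ft_force: [-1.2, 0.9, -0.4]
finger_gap: -0.1
grip_force: 0.0
```

```bash
python3 - <<'E'
from h import *
s=snapshot("top");m=(634.5,-361.9,-18.8)
for q in("power_unit","latch_knob","handling_tray","stamp","valve_carton","compass"):
  for r in pin(q,s): print(q,r,inmount(r[0],m))
print(sense()["ft_force"],hand_in())
E
```

```text
power_unit ([632.1, -360.2, 41.4], 0.91) [-2.8  0.8]
latch_knob ([566.3, -368.3, 82.6], 0.51) [-62.5 -28. ]
handling_tray ([445.3, -304.8, 1.5], 0.96) [-197.5   -6.9]
stamp ([589.9, -196.8, 3.5], 0.62) [-95.4 141.9]
valve_carton ([653.8, -266.2, 0.8], 0.51) [-12.6  96.8]
compass ([478.5, -144.9, 1.3], 0.83) [-217.6  155.1]
the job is handed in; nothing more can be done
[-0.56579226  0.62951031 -0.38730901] None
```

The job is handed in at about 29 s of the 59 s allowed: the power unit is home against the end stop, the empty tray stands about 85 mm clear on the table, the latch is closed against its stop, and the bystander items were left alone.

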